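Set the shoe clearance of a bench seed huller

TASK

Set the shoe clearance on the seed huller: take the orange adjuster spoon from its tool block and, through the slot in the cover, push the star wheel round tooth by tooth the way the red arrow points until you feel the shoe bear on the drum, then back it off by one tooth. Work by feel and never load the machine with the spoon beyond 25 N; put the spoon back in its hole in the block when done, and leave the germination box, the jar and the dishes where they are.

Things in the scene. Friction and masses are not known exactly. Their poses are not given: they have to be found in the camera images.
- huller: Bench seed huller, fixed: base 210 x 280 mm, blue drum housing with steel hopper (96 mm across, top 174 mm up, 105 mm along +y from the slot) on its +y half, white adjuster box (100 x 92 mm, top 115 mm up) on its -y half. Origin: centre of its underside; z up; x is the way the red arrow on the cover points (tighten). Over 25 N between spoon and huller spoils it.
- slot (a point): Centre of the access slot, at the top face of the adjuster box's steel cover; axes as the huller's. Slot 30 mm long (x), 12 mm wide (y), plate 4 mm thick. The star wheel's teeth pass below: a blade lowered onto a tooth's tip is stopped 8 mm below this point (the wheel's sprung yoke gives 1 mm per 4 N), between teeth it can go 16 mm below it without touching the root.
- axle (a point): Centre of the brass star wheel, 38 mm straight below the slot; fixed point, axes as the huller's (they do not turn with the wheel). Axle along y. 12 tapered teeth 30 degrees apart, at any angle at the start: tip radius 30 mm, root radius 20 mm, 10 mm wide (y), 4 mm thick at the tip, 6.5 mm at the root. Pushing tooth tops along +x tightens, -x slackens. Held by friction: turns at 2 to 3 N.
- shoe_face (a point): Face of the shoe inside the closed drum housing (not visible); axes as the huller's. The wheel moves it along -x by 0.25 mm per tooth tightened: less than the measuring noise. It starts between 2 and 4 teeth from bearing on the drum; when it bears, the resistance at the teeth rises steeply past 6 N.
- drum_face (a point): Face of the drum that the shoe comes to bear on, inside the housing (not visible), fixed; axes as the huller's. The clearance is how far shoe_face lies along +x from this point: 0 when it bears.
- spoon: Adjuster spoon, 120 g, upright in the block, 108 mm long. Origin: centre of the blade's lower end; z up along it. Steel blade 3 mm thick (x), 8 mm wide (y) from 0 to 24 mm, 8 mm square shank to 50 mm, 20 mm square collar to 54 mm, orange 22 mm square handle to 108 mm. At the start its axes are the block's and the collar rests on the block. Same when turned half a turn.
- block: White tool block, fixed, 70 x 170 x 56 mm. Origin: centre of its underside; z up. A green-handled probe (top 115 mm up) and a spatula (top 125 mm up) are fixed in it, 80 and 110 mm along its +y from the spoon's hole.
- hole (a point): Centre of the mouth of the spoon's 12 mm square through hole in the block's top (56 mm above the bench); axes as the block's. The spoon, put away, has its origin 50 mm below this point.
- germ_box: Empty clear germination box 130 x 110 x 55 mm, loose bystander. Origin: centre of its underside.
- jar: Amber glass jar with white cap, 68 mm across, 95 mm tall, loose bystander. Origin: centre of its underside.
- dishes: Stack of three glass dishes, 90 mm across, 41 mm tall, loose bystander. Origin: centre of its underside.
Mind the look-alikes: they are no part of the job. Of the things shaped like the spoon, the orange one is meant. Leave any brown or purple look-alike of the block alone.

How it is judged:
By the outcome, as a careful person would: the job done as asked, in the order asked, and still so for the second after the job is handed in, with the robot touching nothing.
It also fails if it takes over 69 s, if anything falls off the work surface, if the arm or the gripper's body presses on something with over 40 N, if the wrist force passes 120 N, or if a joint passes its speed limit or range.

ROBOT

A 6-joint arm with a two-finger parallel gripper is mounted at the origin on the work surface. World frame = base frame: x ahead of the robot, y to its left, z up, the work surface at z = 0. Lengths are in m, angles in degrees, forces in N, time in s.
With the tool pointing down it reaches from about 0.4 to 0.825 m from the base axis. Payload 7 kg.
Tool frame: the origin (TCP) lies between the finger pads; the fingertips stand 11 mm ahead of it and the grasp point (between the pads) lies 8 mm behind it; z points along the fingers, y is the direction in which the jaws open and shut (so a half turn about z gives the same grasp; the last joint's range is limited). The gripper opens to 88 mm and grips with 3 to 60 N. Pads are 19 mm wide; open, the fingers measure 130 mm over their backs; the gripper's body (78 mm by 193 mm) begins 47 mm behind the grasp point.
Start: joints at [-51.045, 20.546, 0.682, 0, -70.136, -16.507], TCP at [0.258, -0.624, 0.21] pointing down, gripper open.
Joint ranges: [-176.03, 176.03], [-82.01, 121.73], [-58.28, 71.71], [-173.87, 95.51], [-174.79, -0.11], [-173.66, 173.66]. Speed limits (degrees/s): [136.94, 136.94, 172.46, 180, 180, 180].

INTERFACE

Orientations are given as [roll, pitch, yaw] about the fixed x, y, z axes, in that order (R = Rz(yaw) Ry(pitch) Rx(roll)).
In Python, from plant import r gives the robot as it stands.
- The arm moves only by the shell command python3 -m inch 'ROWS' [OPENING] [FORCE]. ROWS is JSON, a list of rows, each an object of numbers: "x", "y", "z": the shift along the tool's x, y, z as a fraction of full scale; "yaw": the turn about the tool's z as a fraction of full scale. In form: [{"x": .., "y": .., "z": .., "yaw": ..}, ...]. A call has 1 to 5 rows; each row shifts and turns the pose as measured when the row begins, along the tool's axes as they then stand; what a row does not reach is not made up. Full scale, the value 1, is 0.025 m for a shift and 4 degrees for a turn. A row lasts 1/12 s, in which the tool goes at most 41.7 mm and 7.16 degrees, less where a joint would pass 70% of its speed; a pose out of reach is approached as far as the arm can. A call with a number of a shift or a turn outside -1 to 1 is refused whole. A call with a gripper value outside its range is refused whole. OPENING is the opening, from -1 (shut) to 1 (fully open), set as the call begins (- or left out, the last holds). The fingers move at their own pace and stop on an object; FORCE is the grip in N (left out, the last holds). Time passes only in rows, so rows that do not move let the fingers close. It gives the time, the measured TCP pose, the force and the opening at its end, in the units of the state.
- r.get_state(): the state, without advancing time (a new reading comes with each control period).
- r.capture(name): name is "side" or "top"; returns (picture, depth): 400x640x3 uint8, red, green, blue; 400x640 float32, m along the optical axis (not along the pixel's ray), 0 where there is no reading.
- r.camera_info(name): a dict with "mtx" (3x3 intrinsics, pixels), "k1" (the pictures are not rectified: a ray, as slopes to the right and down, at radius r is drawn at 1 + k1 r^2 times it, then the intrinsics apply), "pose" (4x4, takes a point from camera to world coordinates). Camera axes: x right, y down, z forward; pixel columns grow to the right and rows downward; lengths in m; the calibration is good to about 2 mm. A picture is of the moment at which its call begins. camera_info takes no time and is no camera call.
- r.close_job(): hands the job in, once; it reports no verdict.
The state is a dict: "time_s": time; "joints": joint angles; "qd": joint speeds; "joint_torque": joint torques, N m; "tcp_pos": TCP position; "eef_rot": TCP orientation; "contact_force": force on the tool from outside, world axes, zero at the start; "moment": the same for the moment, N m; "gripper_width": finger opening in m.
Only numpy, scipy, OpenCV 4.12 (cv2) and the standard library are available. Lean on these libraries where they do the work, as an engineer would, in place of code of your own. Each camera call takes 0.05 s, during which the arm holds its last target. There are 200 camera calls.

## Working session

There is one attempt and no reset: what is moved stays moved. The work goes in short steps, Python scripts to look and compute and a shell command to move; the robot and the scene stay as the last step left them, time stands still between calls to the robot, and variables do not carry over. Pictures are saved under pics/ and viewed, about 8 in all and at most 12, crops included, and the job is handed in when it is done.

```bash
ls; mkdir -p pics; python3 - <<'E'
from plant import r
import cv2,numpy as np
s=r.get_state();print(s)
for n in("side","top"):
    p,d=r.capture(n);cv2.imwrite(f"pics/{n}0.png",p[:,:,::-1]);np.save(f"pics/{n}0d.npy",d)
    c=r.camera_info(n);print(n,c)
E
```

```text
pics
{'time_s': 0.0, 'joints': array([-5.10437232e+01,  2.05920552e+01,  6.31812621e-01, -1.95676238e-02,
       -7.01349545e+01, -1.65087714e+01]), 'qd': array([ 0.01119147, -0.06173591,  0.00681391,  0.03301194,  0.01162082,
        0.15746251]), 'joint_torque': array([-1.32376204e-03, -5.82716453e+01,  2.93060696e+01,  6.99703708e+00,
        6.89007895e-03, -1.94962754e-04]), 'tcp_pos': array([ 0.25752488, -0.62337273,  0.20930255]), 'eef_rot': array([ 1.79903500e+02, -9.41769347e-03, -1.57559151e+02]), 'contact_force': array([0.23751582, 0.16068384, 0.1317601 ]), 'moment': array([-0.03282293,  0.05017266,  0.00462396]), 'gripper_width': 0.0878976064423038}
side {'mtx': array([[458.10770953,   0.        , 311.44599041],
       [  0.        , 458.10770953, 193.4809658 ],
       [  0.        ,   0.        ,   1.        ]]), 'k1': 0.02931453013171457, 'pose': array([[ 0.72495971, -0.34699726,  0.59500111, -0.46285745],
       [-0.68876247, -0.37310261,  0.62161138, -1.09716051],
       [ 0.00629902, -0.86045764, -0.50948305,  1.00839125],
       [ 0.        ,  0.        ,  0.        ,  1.        ]])}
top {'mtx': array([[418.83232046,   0.        , 323.87074704],
       [  0.        , 418.83232046, 202.01132111],
       [  0.        ,   0.        ,   1.        ]]), 'k1': -0.09209231083728295, 'pose': array([[ 8.47060031e-04, -9.85411526e-01,  1.70186390e-01,
         2.90870077e-01],
       [-9.99990751e-01, -1.55233110e-03, -4.01108904e-03,
         3.90200000e-03],
       [ 4.21675900e-03, -1.70181418e-01, -9.85403726e-01,
         1.62550982e+00],
       [ 0.00000000e+00,  0.00000000e+00,  0.00000000e+00,
         1.00000000e+00]])}
```

View pics/side0.png

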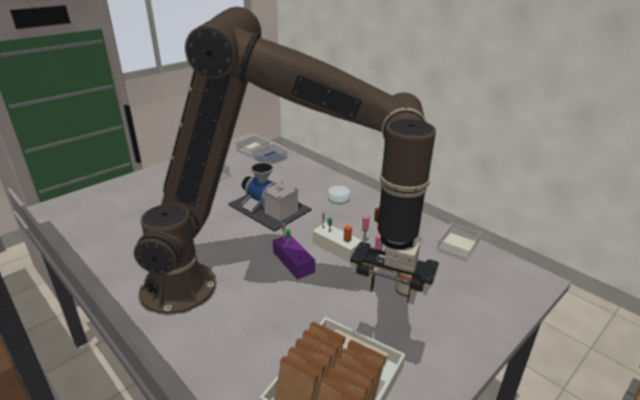

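View pics/top0.png

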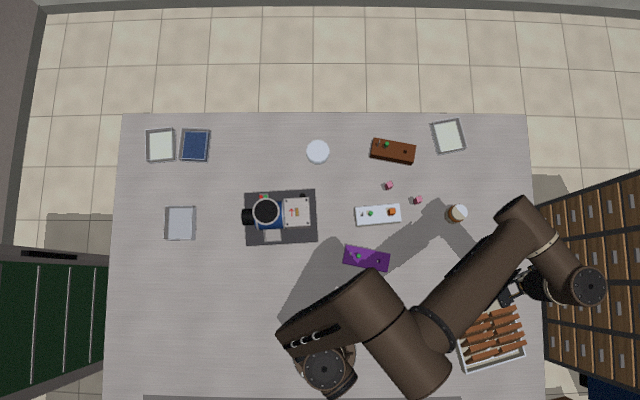

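The top view shows three blocks: white (378,214) with an orange handle (391,211), purple (367,258) and brown (392,150). The white one fits the description. The huller is at (280,217), with its white box at (296,212). I'll confirm with an enlarged crop and measure from it.

```bash
cat > h.py <<'E'
import cv2,numpy as np
from plant import r
def und(n,uv):
    c=r.camera_info(n);K=c["mtx"];k=c["k1"]
    d=(np.atleast_2d(uv)-K[:2,2])/[K[0,0],K[1,1]]
    s=d.copy()
    for _ in range(20): s=d/(1+k*(s**2).sum(1,keepdims=True))
    return np.c_[s,np.ones(len(s))]
def plane(n,uv,z):
    T=r.camera_info(n)["pose"];v=und(n,uv)@T[:3,:3].T;o=T[:3,3]
    return o+v*((z-o[2])/v[:,2:])
def tri(a,ua,b,ub):
    A=[];B=[];
    L=[]
    for n,u in((a,ua),(b,ub)):
        T=r.camera_info(n)["pose"];v=(und(n,u)@T[:3,:3].T)[0];v/=np.linalg.norm(v)
        P=np.eye(3)-np.outer(v,v);L.append((P,T[:3,3]))
    M=sum(P for P,_ in L);p=np.linalg.solve(M,sum(P@o for P,o in L))
    return p,[np.linalg.norm(P@(p-o)) for P,o in L]
def blobs(img,lo,hi,amin=5,roi=None):
    m=cv2.inRange(cv2.cvtColor(img,cv2.COLOR_BGR2HSV),np.array(lo),np.array(hi))
    if roi is not None:
        z=np.zeros_like(m);x0,y0,x1,y1=roi;z[y0:y1,x0:x1]=1;m=m*z
    cs,_=cv2.findContours(m,cv2.RETR_EXTERNAL,cv2.CHAIN_APPROX_NONE)
    out=[]
    for c in cs:
        M=cv2.moments(c)
        if cv2.contourArea(c)>=amin: out.append((M["m10"]/M["m00"],M["m01"]/M["m00"],cv2.contourArea(c),cv2.minAreaRect(c)))
    return sorted(out,key=lambda t:-t[2])
E
python3 - <<'E'
from h import *
t=cv2.imread("pics/top0.png");s=cv2.imread("pics/side0.png")
a=cv2.resize(t[180:250,240:330],(800,622),interpolation=cv2.INTER_CUBIC)[:, :]
b=cv2.resize(t[180:250,345:435],None,fx=4.4,fy=4.4,interpolation=cv2.INTER_CUBIC)
a=cv2.resize(t[180:250,240:330],None,fx=4.4,fy=4.4,interpolation=cv2.INTER_CUBIC)
c=cv2.resize(s[155:265,225:395],None,fx=4.6,fy=2.6*4.6/4.6,interpolation=cv2.INTER_CUBIC)
top=np.hstack([a,b]);c=cv2.resize(c,(top.shape[1],290))
cv2.imwrite("pics/crop0.png",np.vstack([top,c])[:600,:800])
# white block & box, orange
for nm,lo,hi,roi in(("white",(0,0,170),(179,50,255),(240,180,440,245)),("orange",(5,150,100),(18,255,255),(240,130,440,280)),("pink",(150,50,80),(179,255,255),(240,130,440,280))):
    for q in blobs(t,lo,hi,4,roi)[:6]: print(nm,np.round(q[:3],1),np.round(np.array(q[3][0]+q[3][1]+(q[3][2],)),1))
for q in blobs(s,(5,150,100),(18,255,255),4,(225,155,395,265)): print("side orange",np.round(q[:3],1))
E
```

```text
white [378.1 213.6 748. ] [378.1 213.6  18.2  44.8  84.6]
white [301.7 215.2 184. ] [301.4 215.1  17.9  30.7  36. ]
white [286.4 209.3   6.5] [287.5 208.    5.   12.    0. ]
white [291.6 215.6   5. ] [292.  215.    4.2   7.1  45. ]
white [297.5 199.5   4. ] [297.5 199.5   1.    5.   90. ]
orange [393.6 151.5 267.5] [393.3 149.3  41.4  15.   10.3]
orange [391.8 210.9  17.5] [391.5 211.    4.    5.   90. ]
pink [389.2 184.3  30.5] [388.9 184.8   6.7   7.2  63.4]
pink [418.7 199.2  29.5] [418.6 199.4   6.9   6.5  78.7]
side orange [347.3 232.7  61.5]
```

View pics/crop0.png

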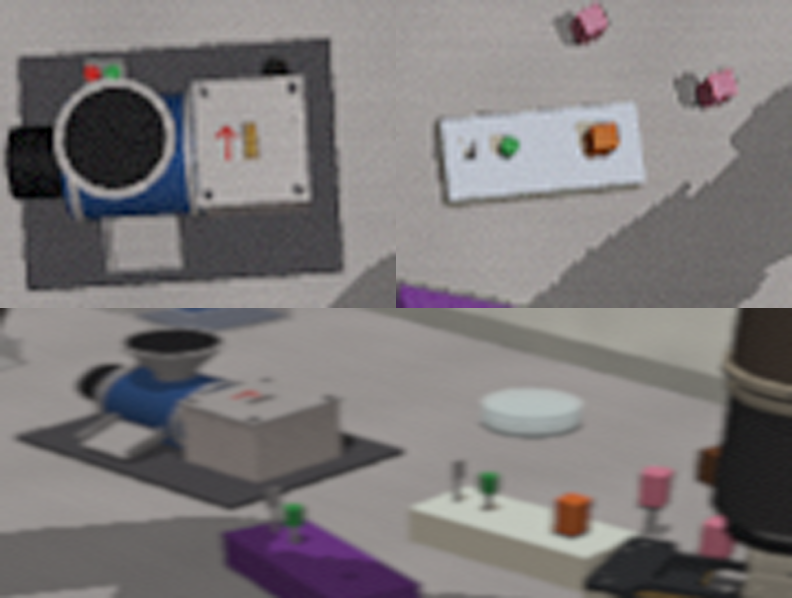

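The crop confirms it. The orange spoon sits in the white block at top pixel (391.5,211). The slot, with brass showing, is at about (297,212), and the red arrow points up in the image (world +x). Next I'll turn these into positions.

```bash
python3 - <<'E'
from h import *
t=cv2.imread("pics/top0.png");s=cv2.imread("pics/side0.png")
hsv=cv2.cvtColor(t,cv2.COLOR_BGR2HSV).astype(float)
def wc(roi,hlo,hhi,smin=60):
    x0,y0,x1,y1=roi;H=hsv[y0:y1,x0:x1];w=np.where((H[...,0]>=hlo)&(H[...,0]<=hhi)&(H[...,1]>smin),H[...,1]-smin,0)
    yy,xx=np.mgrid[y0:y1,x0:x1];return np.array([(w*xx).sum(),(w*yy).sum()])/w.sum(),(w>0).sum()
sl,n=wc((293,203,303,221),8,35);print("slot px",sl,n,plane("top",sl,.115))
ar,n=wc((286,203,295,221),0,8);ar2,n2=wc((286,203,295,221),170,180);print("arrow",ar,n,ar2,n2)
pr=np.array([[391.5,210.9]]);print("spoon top plane .114",plane("top",pr,.114))
print("tri orange",tri("top",[391.8,211.2],"side",[347.3,232.7]))
# slot in side: dark line below arrow ; block rect
m=cv2.inRange(t,np.array([175]*3),np.array([255]*3));m[:200]=0;m[230:]=0;m[:,:345]=0;m[:,410:]=0
c=max(cv2.findContours(m,0,1)[0],key=cv2.contourArea)
R=cv2.minAreaRect(c);B=cv2.boxPoints(R);P=plane("top",B,.056);print("block",P.round(4).tolist(),P.mean(0).round(4))
for i in range(4): e=P[(i+1)%4]-P[i];print(" edge",np.linalg.norm(e).round(4),np.degrees(np.arctan2(e[1],e[0])).round(2))
# huller base: dark
g=cv2.cvtColor(t,6);m=((g<95)).astype(np.uint8)*255;m[:184]=0;m[250:]=0;m[:,:243]=0;m[:,322:]=0
m=cv2.morphologyEx(m,cv2.MORPH_CLOSE,np.ones((9,9)));m=cv2.morphologyEx(m,cv2.MORPH_OPEN,np.ones((3,3)))
c=max(cv2.findContours(m,0,1)[0],key=cv2.contourArea)
B=cv2.boxPoints(cv2.minAreaRect(c));P=plane("top",B,.012);print("base px",B.round(1).tolist());print("base",P.round(4).tolist(),P.mean(0).round(4))
for i in range(4): e=P[(i+1)%4]-P[i];print(" edge",np.linalg.norm(e).round(4),np.degrees(np.arctan2(e[1],e[0])).round(2))
# screws: dark spots on cover
scr=[(240+x/4.4-.4,180+y/4.4-.4) for x,y in((204,92),(291,87),(208,195),(297,188))]
P=plane("top",scr,.115);print("screws",P.round(4).tolist(),P.mean(0).round(4))
for i,j in((0,1),(2,3),(2,0),(3,1)): e=P[j]-P[i];print(" ",np.degrees(np.arctan2(e[1],e[0])).round(2))
print("bystanders",plane("top",[[318,151],[457,213],[180,222]],0).round(3).tolist())
E
```

```text
slot px [296.54861111 211.51697531] 22 [[0.51641665 0.09734625 0.115     ]]
arrow [291.02903226 210.63870968] 15 [289. 210.] 1
spoon top plane .114 [[ 0.51929085 -0.24983204  0.114     ]]
tri orange (array([ 0.52002262, -0.25344733,  0.08986893]), [np.float64(0.002295003172625312), np.float64(0.002295003172625314)])
block [[0.5434, -0.1223, 0.056], [0.5598, -0.2909, 0.056], [0.4927, -0.2953, 0.056], [0.4767, -0.1278, 0.056]] [ 0.5182 -0.2091  0.056 ]
 edge 0.1694 -84.44
 edge 0.0673 -176.26
 edge 0.1682 95.46
 edge 0.0669 4.72
base px [[241.10000610351562, 192.8000030517578], [314.29998779296875, 188.3000030517578], [317.5, 241.1999969482422], [244.3000030517578, 245.6999969482422]]
base [[0.6058, 0.3231, 0.012], [0.6241, 0.0351, 0.012], [0.4163, 0.0216, 0.012], [0.3981, 0.3037, 0.012]] [0.5111 0.1709 0.012 ]
 edge 0.2887 -86.37
 edge 0.2082 -176.3
 edge 0.2827 93.67
 edge 0.2085 5.35
screws [[0.5571, 0.1366, 0.115], [0.5615, 0.0642, 0.115], [0.4709, 0.132, 0.115], [0.4768, 0.0586, 0.115]] [0.5166 0.0978 0.115 ]
  -86.57
  -85.36
  3.1
  3.81
bystanders [[0.78, 0.021, 0.0], [0.528, -0.53, 0.0], [0.491, 0.565, 0.0]]
```

```bash
cat >> h.py <<'E'
def go(x,y,z,yaw):
    """print remaining travel in tool axes (units of full scale)"""
    s=r.get_state();p=s["tcp_pos"];a=s["eef_rot"];ps=np.radians(a[2])
    d=np.array([x,y,z])-p
    u=np.array([d@[np.cos(ps),np.sin(ps),0],d@[np.sin(ps),-np.cos(ps),0],-d[2]])/.025
    w=-((yaw-a[2]+180)%360-180)/4
    print("t",round(s["time_s"],2),"pos",p.round(4),"rot",a.round(2),"F",s["contact_force"].round(1),"w",round(s["gripper_width"],4),"| units x,y,z",u.round(3),"yaw",round(w,3))
E
R='[{"yaw":-1},{"yaw":-1},{"yaw":-1},{"yaw":-1},{"yaw":-1}]'
python3 -m inch '[{"yaw":-1},{"yaw":-1},{"yaw":-1},{"yaw":-1},{"yaw":-1}]'
python3 -m inch '[{"yaw":-1},{"yaw":-1},{"yaw":-1},{"yaw":-1},{"yaw":-1}]'
python3 -m inch '[{"yaw":-1},{"yaw":-1},{"yaw":-1},{"yaw":-1},{"yaw":-1}]'
python3 -m inch '[{"yaw":-1},{"yaw":-1},{"yaw":-1},{"yaw":-0.5},{}]'
python3 -c "
from h import *
go(.519,-.250,.15,-84.7)"
```

```text
t 0.1 pos [ 0.2575 -0.6234  0.2094] rot [ 1.7992e+02 -1.0000e-02 -1.5756e+02] F [0.  0.1 0.2] w 0.0877 | units x,y,z [-15.369   9.813   2.377] yaw -18.214validation failed for argument at $[0]...
validation failed for argument at $[0]...
validation failed for argument at $[0]...
validation failed for argument at $[0]...
```

```bash

python3 -m inch '[{"x":0,"y":0,"z":0,"yaw":-1},{"x":0,"y":0,"z":0,"yaw":-1},{"x":0,"y":0,"z":0,"yaw":-1},{"x":0,"y":0,"z":0,"yaw":-1},{"x":0,"y":0,"z":0,"yaw":-1}]'
python3 -c "
from h import *
go(.519,-.250,.15,-84.7)"
```

```text
time_s: 0.52
tcp_pos: [0.2569, -0.622, 0.2065]
eef_rot: [179.6, 0.1, -136.9]
contact_force: [-0.3, -0.2, 0.0]
gripper_width: 0.0879
t 0.52 pos [ 0.2569 -0.622   0.2065] rot [ 1.7963e+02  1.0000e-01 -1.3686e+02] F [-0.3 -0.2  0. ] w 0.0879 | units x,y,z [-17.826   3.689   2.26 ] yaw -13.04
```

```bash

python3 -m inch '[{"x":-1,"y":0,"z":0,"yaw":-1},{"x":-1,"y":0,"z":0,"yaw":-1},{"x":-1,"y":0,"z":0,"yaw":-1},{"x":-1,"y":0,"z":0,"yaw":-1},{"x":-1,"y":0,"z":0,"yaw":-1}]'
python3 -m inch '[{"x":-1,"y":0,"z":0,"yaw":-1},{"x":-1,"y":0,"z":0,"yaw":-1},{"x":-1,"y":0,"z":0,"yaw":-1},{"x":-1,"y":0,"z":0,"yaw":-1},{"x":-1,"y":-1,"z":0,"yaw":-1}]'
python3 -c "
from h import *
go(.519,-.250,.15,-84.7)"
```

```text
time_s: 0.93
tcp_pos: [0.3329, -0.5237, 0.2025]
eef_rot: [179.3, 0.3, -116.2]
contact_force: [0.0, 0.2, 0.2]
gripper_width: 0.0877
time_s: 1.35
tcp_pos: [0.395, -0.4026, 0.2009]
eef_rot: [179.3, 0.8, -95.3]
contact_force: [0.5, -0.3, -0.1]
gripper_width: 0.0876
t 1.35 pos [ 0.395  -0.4026  0.2009] rot [179.27   0.75 -95.31] F [ 0.5 -0.3 -0.1] w 0.0876 | units x,y,z [-6.535 -4.373  2.034] yaw -2.652
```

```bash

python3 -m inch '[{"x":-0.9,"y":-0.8,"z":0,"yaw":-1},{"x":-0.9,"y":-0.8,"z":0,"yaw":-1},{"x":-1,"y":-0.8,"z":0,"yaw":-0.6},{"x":-1,"y":-0.6,"z":0,"yaw":0},{"x":-1,"y":-0.6,"z":0,"yaw":0}]'
python3 -m inch '[{"x":-0.8,"y":-0.4,"z":0,"yaw":0},{"x":-0.6,"y":-0.3,"z":0,"yaw":0},{"x":0,"y":0,"z":0,"yaw":0}]'
python3 -c "
from h import *
go(.519,-.250,.15,-84.7)
p,d=r.capture('top');cv2.imwrite('pics/top1.png',p[:,:,::-1])
p,d=r.capture('side');cv2.imwrite('pics/side1.png',p[:,:,::-1])
go(.519,-.250,.15,-84.7)
"
```

```text
time_s: 1.77
tcp_pos: [0.4847, -0.2747, 0.2003]
eef_rot: [179.3, 0.9, -84.1]
contact_force: [0.4, -0.3, -0.0]
gripper_width: 0.0874
time_s: 2.02
tcp_pos: [0.5006, -0.2316, 0.1996]
eef_rot: [179.3, 1.0, -83.9]
contact_force: [0.0, -0.0, -0.4]
gripper_width: 0.0878
t 2.02 pos [ 0.5006 -0.2316  0.1996] rot [179.27   1.01 -83.86] F [ 0.  -0.  -0.4] w 0.0878 | units x,y,z [ 0.811 -0.652  1.985] yaw 0.21
t 2.12 pos [ 0.4998 -0.2334  0.1996] rot [179.24   0.99 -83.9 ] F [ 0.5 -0.6 -0.3] w 0.0879 | units x,y,z [ 0.742 -0.694  1.984] yaw 0.2
```

```bash

python3 -m inch '[{"x":0.4,"y":-0.4,"z":0.6,"yaw":0.2},{"x":0.3,"y":-0.3,"z":0.6,"yaw":0},{"x":0,"y":0,"z":0.6,"yaw":0},{"x":0,"y":0,"z":0.4,"yaw":0},{"x":0,"y":0,"z":0,"yaw":0}]'
python3 -c "
from h import *
go(.520,-.250,.071,-84.7)
p,d=r.capture('top');cv2.imwrite('pics/top1.png',p[:,:,::-1])
q,d=r.capture('side');cv2.imwrite('pics/side1.png',q[:,:,::-1])
go(.520,-.250,.071,-84.7)
a=cv2.resize(p[180:240,340:440,::-1],(800,480),interpolation=2)
b=cv2.resize(q[150:300,290:440,::-1],None,fx=4,fy=4,interpolation=2)
a=cv2.resize(p[170:245,340:415,::-1],None,fx=5.3,fy=5.3,interpolation=2)
b=cv2.resize(q[170:270,300:400,::-1],a.shape[:2],interpolation=2)
cv2.imwrite('pics/crop1.png',np.hstack([a,b]))
"
```

```text
time_s: 2.53
tcp_pos: [0.5175, -0.2527, 0.1428]
eef_rot: [179.3, 0.9, -84.9]
contact_force: [-1.3, 0.7, -0.3]
gripper_width: 0.0879
t 2.53 pos [ 0.5175 -0.2527  0.1428] rot [179.32   0.93 -84.9 ] F [-1.3  0.7 -0.3] w 0.0879 | units x,y,z [-0.1   -0.11   2.871] yaw -0.049
t 2.63 pos [ 0.5184 -0.2528  0.1448] rot [179.44   0.87 -84.86] F [-0.1 -0.8  0.1] w 0.0876 | units x,y,z [-0.105 -0.072  2.952] yaw -0.039
```

View pics/crop1.png

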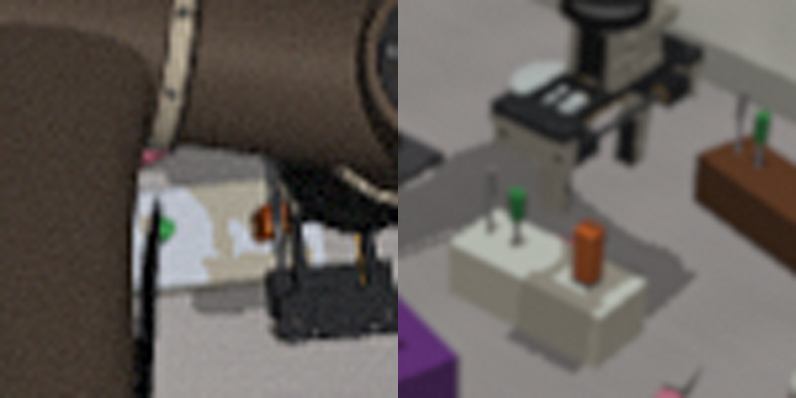

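```bash

cat >> h.py <<'E'
def proj(n,P):
    c=r.camera_info(n);T=c["pose"];q=(np.atleast_2d(P)-T[:3,3])@T[:3,:3];s=q[:,:2]/q[:,2:];s=s*(1+c["k1"]*(s**2).sum(1,keepdims=True))
    return s*[c["mtx"][0,0],c["mtx"][1,1]]+c["mtx"][:2,2]
E
python3 - <<'E'
from h import *
for f in("side0","side1"):
    for q in blobs(cv2.imread(f"pics/{f}.png"),(3,140,80),(18,255,255),20,(320,200,375,260)): print(f,np.round(q[:3],1),np.array(cv2.boxPoints(q[3])).round(1).tolist())
print(proj("side",[[.520,-.250,.087],[.520,-.250,.114],[.520,-.250,.06],[.5184,-.2528,.132]]))
t=cv2.imread("pics/top0.png");hs=cv2.cvtColor(t,40);print(hs[206:217,386:398,1])
E
python3 -m inch '[{"x":-0.1,"y":-0.05,"z":0.5,"yaw":0},{"x":0,"y":0,"z":0.3,"yaw":0},{"x":0,"y":0,"z":0,"yaw":0}]'
```

```text
side0 [347.3 232.6  62.5] [[345.0, 226.0], [350.0, 226.0], [350.0, 240.0], [345.0, 240.0]]
side1 [347.5 232.8  67.5] [[345.0, 226.0], [351.0, 226.0], [351.0, 240.0], [345.0, 240.0]]
[[347.17228969 232.8181888 ]
 [347.53342298 226.36725236]
 [346.81774488 239.15911396]
 [348.06756497 222.52496803]]
[[ 20  22  21  20  23  22  22  26  23  20  22  20]
 [  4   4   1   6   9  12  12  13  19  16  22  20]
 [ 26  32  34  67 106 127 126 131 140  11  23  19]
 [ 28  35  57 175 195 186 189 188 201  25  22  22]
 [ 16  49 142 199 181 174 182 179 194  53  18  20]
 [ 13  70 214 225 176 179 178 179 194  93  18  19]
 [ 15  65 159 206 175 174 176 181 187 109  12  22]
 [  8  42 153 193 178 183 184 193 188  25  19  22]
 [ 21  33 167 230 232 233 252  88  14  25  22  21]
 [ 22  10  44  88  34  20  26  11  22  21  16  19]
 [ 20  21   9   6  11  12  15  21  24  21  19  20]]
time_s: 2.88
tcp_pos: [0.5204, -0.2512, 0.1275]
eef_rot: [179.7, 0.8, -84.9]
contact_force: [0.1, 0.2, 0.5]
gripper_width: 0.0877
```

```bash

python3 -m inch '[{"x":0,"y":0,"z":0.7,"yaw":0},{"x":0,"y":0,"z":0.7,"yaw":0},{"x":0,"y":0,"z":0.5,"yaw":0},{"x":0,"y":0,"z":0.1,"yaw":0},{"x":0,"y":0,"z":0,"yaw":0}]'
python3 -c "
from h import *
go(.520,-.250,.071,-84.7)"
```

```text
time_s: 3.3
tcp_pos: [0.5229, -0.252, 0.0815]
eef_rot: [-179.9, 0.6, -84.8]
contact_force: [0.0, 0.3, -0.4]
gripper_width: 0.0879
t 3.3 pos [ 0.5229 -0.252   0.0815] rot [-179.89    0.57  -84.78] F [ 0.   0.3 -0.4] w 0.0879 | units x,y,z [-0.09   0.107  0.421] yaw -0.021
```

```bash

python3 -m inch '[{"x":-0.1,"y":0.1,"z":0.3,"yaw":0},{"x":0,"y":0,"z":0.1,"yaw":0},{"x":0,"y":0,"z":0,"yaw":0}]'
python3 -c "
from h import *
go(.520,-.250,.071,-84.7)"
```

```text
time_s: 3.55
tcp_pos: [0.5214, -0.2499, 0.0735]
eef_rot: [-179.7, 0.5, -84.8]
contact_force: [0.6, -0.1, -1.8]
gripper_width: 0.0874
t 3.55 pos [ 0.5214 -0.2499  0.0735] rot [-179.7     0.49  -84.76] F [ 0.6 -0.1 -1.8] w 0.0874 | units x,y,z [-0.     0.058  0.1  ] yaw -0.014
```

```bash

python3 -m inch '[{"x":0,"y":0.04,"z":0.08,"yaw":0},{"x":0,"y":0,"z":-0.02,"yaw":0},{"x":0,"y":0,"z":-0.02,"yaw":0},{"x":0,"y":0,"z":-0.02,"yaw":0},{"x":0,"y":0,"z":-0.02,"yaw":0}]' -1 8
python3 -m inch '[{"x":0,"y":0,"z":-0.02,"yaw":0},{"x":0,"y":0,"z":-0.02,"yaw":0},{"x":0,"y":0,"z":-0.02,"yaw":0}]'

```

```text
time_s: 3.97
tcp_pos: [0.5212, -0.2502, 0.0752]
eef_rot: [-179.6, 0.4, -84.7]
contact_force: [0.6, -0.3, -0.4]
gripper_width: 0.06
time_s: 4.22
tcp_pos: [0.5214, -0.2503, 0.0772]
eef_rot: [-179.5, 0.4, -84.7]
contact_force: [0.3, 0.1, -1.1]
gripper_width: 0.0398
```

```bash

python3 -m inch '[{"x":0,"y":0,"z":0.08,"yaw":0},{"x":0,"y":0,"z":0.08,"yaw":0},{"x":0,"y":0,"z":0.0,"yaw":0},{"x":0,"y":0,"z":0,"yaw":0},{"x":0,"y":0,"z":0,"yaw":0}]'
python3 -c "
from h import *
go(.520,-.250,.073,-84.7)"
```

```text
time_s: 4.63
tcp_pos: [0.5217, -0.2503, 0.0731]
eef_rot: [-179.5, 0.4, -84.7]
contact_force: [-0.5, 1.1, 1.9]
gripper_width: 0.022
t 4.63 pos [ 0.5217 -0.2503  0.0731] rot [-179.52    0.42  -84.72] F [-0.5  1.1  1.9] w 0.022 | units x,y,z [-0.018  0.067  0.003] yaw -0.005
```

```bash

python3 -m inch '[{"x":0,"y":0,"z":0,"yaw":0},{"x":0,"y":0,"z":0,"yaw":0},{"x":0,"y":0,"z":0,"yaw":0}]' -1 60
python3 -c "
from h import *
go(.520,-.250,.073,-84.7)"
python3 -m inch '[{"x":0,"y":0,"z":-0.3,"yaw":0},{"x":0,"y":0,"z":-0.5,"yaw":0},{"x":0,"y":0,"z":-0.5,"yaw":0},{"x":0,"y":0,"z":-0.5,"yaw":0},{"x":0,"y":0,"z":-0.5,"yaw":0}]'
python3 -c "
from h import *
go(.5165,.0975,.200,-86.3)"
```

```text
time_s: 4.88
tcp_pos: [0.5216, -0.2503, 0.0731]
eef_rot: [-179.5, 0.4, -84.7]
contact_force: [-1.2, 0.5, 0.1]
gripper_width: 0.0218
t 4.88 pos [ 0.5216 -0.2503  0.0731] rot [-179.53    0.42  -84.72] F [-1.2  0.5  0.1] w 0.0218 | units x,y,z [-0.017  0.064  0.004] yaw -0.004
time_s: 5.3
tcp_pos: [0.5187, -0.2499, 0.1301]
eef_rot: [-179.9, 0.6, -84.8]
contact_force: [0.5, -0.2, -1.2]
gripper_width: 0.0218
t 5.3 pos [ 0.5187 -0.2499  0.1301] rot [-179.92    0.59  -84.77] F [ 0.5 -0.2 -1.2] w 0.0218 | units x,y,z [-13.847  -1.178  -2.798] yaw 0.382
```

```bash

python3 -m inch '[{"x":0,"y":0,"z":-0.8,"yaw":0},{"x":0,"y":0,"z":-0.9,"yaw":0},{"x":0,"y":0,"z":-0.9,"yaw":0},{"x":-0.3,"y":0,"z":-0.6,"yaw":0},{"x":-0.6,"y":0,"z":-0.2,"yaw":0}]'
python3 -m inch '[{"x":-0.8,"y":-0.1,"z":-0.1,"yaw":0},{"x":-0.8,"y":-0.1,"z":0,"yaw":0},{"x":-0.8,"y":-0.1,"z":0,"yaw":0.1},{"x":-0.8,"y":-0.1,"z":0,"yaw":0.1},{"x":-0.8,"y":-0.1,"z":0,"yaw":0.1}]'
python3 -m inch '[{"x":-0.8,"y":-0.1,"z":0,"yaw":0},{"x":-0.8,"y":-0.1,"z":0,"yaw":0},{"x":-0.8,"y":-0.1,"z":0,"yaw":0},{"x":-0.8,"y":-0.1,"z":0,"yaw":0},{"x":-0.8,"y":-0.1,"z":0,"yaw":0}]'
python3 -c "
from h import *
go(.5165,.0975,.215,-86.3)"
```

```text
time_s: 5.72
tcp_pos: [0.5154, -0.2295, 0.2216]
eef_rot: [-180.0, 0.6, -84.9]
contact_force: [0.8, -0.3, -1.7]
gripper_width: 0.0216
time_s: 6.13
tcp_pos: [0.5189, -0.1266, 0.2304]
eef_rot: [-179.7, 0.6, -86.4]
contact_force: [0.2, 1.0, -0.9]
gripper_width: 0.0218
time_s: 6.55
tcp_pos: [0.5232, -0.0211, 0.2337]
eef_rot: [-179.7, 0.6, -86.5]
contact_force: [-0.7, -0.2, -1.3]
gripper_width: 0.0212
t 6.55 pos [ 0.5232 -0.0211  0.2337] rot [-179.67    0.63  -86.45] F [-0.7 -0.2 -1.3] w 0.0212 | units x,y,z [-4.752 -0.025  0.748] yaw -0.038
```

```bash

python3 -m inch '[{"x":-0.8,"y":0,"z":0.1,"yaw":0},{"x":-0.8,"y":0,"z":0.1,"yaw":0},{"x":-0.8,"y":0,"z":0.1,"yaw":0},{"x":-0.8,"y":0,"z":0.1,"yaw":0},{"x":-0.5,"y":0,"z":0.1,"yaw":0}]'
python3 -m inch '[{"x":-0.2,"y":0,"z":0.2,"yaw":0},{"x":-0.1,"y":0,"z":0.2,"yaw":0},{"x":0,"y":0,"z":0,"yaw":0}]'
python3 -c "
from h import *
go(.5165,.0975,.20,-86.3)"
```

```text
time_s: 6.97
tcp_pos: [0.5162, 0.0769, 0.2244]
eef_rot: [-179.6, 0.7, -86.4]
contact_force: [0.7, -0.5, -2.2]
gripper_width: 0.0215
time_s: 7.22
tcp_pos: [0.5149, 0.0868, 0.214]
eef_rot: [-179.6, 0.7, -86.2]
contact_force: [-0.4, -0.3, -1.0]
gripper_width: 0.0216
t 7.22 pos [0.5149 0.0868 0.214 ] rot [-179.61    0.73  -86.25] F [-0.4 -0.3 -1. ] w 0.0216 | units x,y,z [-0.421 -0.092  0.558] yaw 0.013
```

```bash

python3 -m inch '[{"x":-0.25,"y":0,"z":0.3,"yaw":0},{"x":-0.15,"y":0,"z":0.3,"yaw":0},{"x":0,"y":0,"z":0.2,"yaw":0},{"x":0,"y":0,"z":0.1,"yaw":0},{"x":0,"y":0,"z":0,"yaw":0}]'
python3 -c "
from h import *
go(.5165,.0975,.19,-86.3)
p,d=r.capture('top');cv2.imwrite('pics/top2.png',p[:,:,::-1])
q,d=r.capture('side');cv2.imwrite('pics/side2.png',q[:,:,::-1])
go(.5165,.0975,.19,-86.3)
a=cv2.resize(p[185:235,265:315,::-1],(390,390),interpolation=2)
b=cv2.resize(q[160:225,245:310,::-1],(400,390),interpolation=2)
cv2.imwrite('pics/crop2.png',np.hstack([a,b]))
print(proj('side',[[.5165,.0975,.115],[.5165,.0975,.123],[.5165,.0975,.21]]))
"
```

```text
time_s: 7.63
tcp_pos: [0.5139, 0.0955, 0.1887]
eef_rot: [-179.7, 0.7, -86.4]
contact_force: [0.4, -0.0, -1.5]
gripper_width: 0.0214
t 7.63 pos [0.5139 0.0955 0.1887] rot [-179.69    0.69  -86.41] F [ 0.4 -0.  -1.5] w 0.0214 | units x,y,z [-0.073 -0.108 -0.053] yaw -0.026
t 7.73 pos [0.5142 0.0956 0.1894] rot [-179.65    0.7   -86.4 ] F [-0.5  0.1 -0.4] w 0.0217 | units x,y,z [-0.07  -0.096 -0.025] yaw -0.025
[[280.96060389 189.14760839]
 [280.90356017 187.36224103]
 [280.26395986 167.40149114]]
```

View pics/crop2.png

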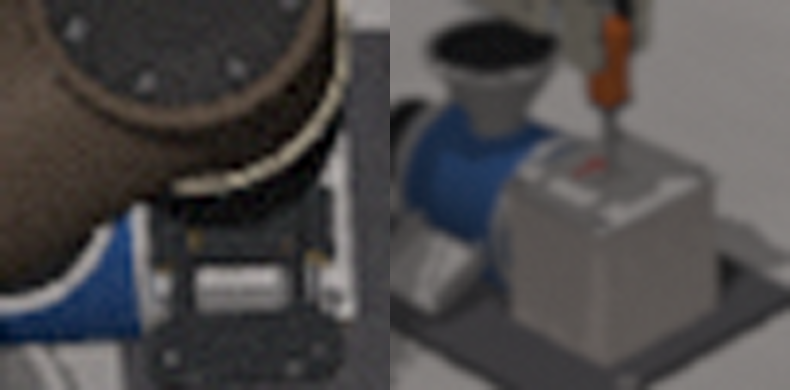

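```bash

python3 -m inch '[{"x":-0.08,"y":0.1,"z":0.0,"yaw":0},{"x":0,"y":0.05,"z":0,"yaw":0},{"x":0,"y":0,"z":0,"yaw":0}]'
python3 -c "
from h import *
go(.5095,.097,.183,-86.3)"
python3 -m inch '[{"x":0,"y":0,"z":0.12,"yaw":0},{"x":0,"y":0,"z":0.12,"yaw":0},{"x":0,"y":0,"z":0.08,"yaw":0},{"x":0,"y":0,"z":0,"yaw":0}]'
python3 -c "
from h import *
go(.5095,.097,.177,-86.3)"

```

```text
time_s: 7.98
tcp_pos: [0.5105, 0.0972, 0.19]
eef_rot: [-179.6, 0.7, -86.4]
contact_force: [-0.7, 0.6, -1.4]
gripper_width: 0.0215
t 7.98 pos [0.5105 0.0972 0.19  ] rot [-179.6     0.71  -86.44] F [-0.7  0.6 -1.4] w 0.0215 | units x,y,z [0.005 0.042 0.28 ] yaw -0.036
time_s: 8.32
tcp_pos: [0.5108, 0.0975, 0.1821]
eef_rot: [-179.5, 0.8, -86.4]
contact_force: [0.4, -0.0, -1.2]
gripper_width: 0.0215
t 8.32 pos [0.5108 0.0975 0.1821] rot [-179.5     0.76  -86.42] F [ 0.4 -0.  -1.2] w 0.0215 | units x,y,z [0.018 0.053 0.202] yaw -0.031
```

```bash

python3 -m inch '[{"x":0,"y":0,"z":0.08,"yaw":0},{"x":0,"y":0,"z":0.08,"yaw":0},{"x":0,"y":0,"z":0,"yaw":0}]'
python3 -m inch '[{"x":0,"y":0,"z":0.08,"yaw":0},{"x":0,"y":0,"z":0.08,"yaw":0},{"x":0,"y":0,"z":0,"yaw":0}]'
python3 -m inch '[{"x":0,"y":0,"z":0.08,"yaw":0},{"x":0,"y":0,"z":0.08,"yaw":0},{"x":0,"y":0,"z":0,"yaw":0}]'

```

```text
time_s: 8.57
tcp_pos: [0.5108, 0.0976, 0.1774]
eef_rot: [-179.5, 0.7, -86.4]
contact_force: [-0.1, 0.1, -1.9]
gripper_width: 0.0218
time_s: 8.82
tcp_pos: [0.5109, 0.0976, 0.1729]
eef_rot: [-179.5, 0.7, -86.4]
contact_force: [0.4, -1.1, -1.5]
gripper_width: 0.0216
time_s: 9.07
tcp_pos: [0.5109, 0.0977, 0.1685]
eef_rot: [-179.5, 0.7, -86.4]
contact_force: [-0.5, 0.1, -1.6]
gripper_width: 0.0217
```

```bash

python3 -m inch '[{"x":0,"y":-0.06,"z":0,"yaw":0},{"x":0,"y":-0.06,"z":0,"yaw":0}]'
python3 -m inch '[{"x":0,"y":-0.06,"z":0,"yaw":0},{"x":0,"y":-0.06,"z":0,"yaw":0}]'
python3 -m inch '[{"x":0,"y":-0.06,"z":0,"yaw":0},{"x":0,"y":-0.06,"z":0,"yaw":0}]'

```

```text
time_s: 9.23
tcp_pos: [0.5139, 0.0978, 0.1684]
eef_rot: [-179.5, 0.7, -86.4]
contact_force: [0.1, -0.1, -1.0]
gripper_width: 0.0218
time_s: 9.4
tcp_pos: [0.5162, 0.0978, 0.1681]
eef_rot: [-179.7, 0.7, -86.4]
contact_force: [-3.3, 1.3, -0.8]
gripper_width: 0.0218
time_s: 9.57
tcp_pos: [0.5186, 0.0979, 0.1679]
eef_rot: [-179.8, 0.7, -86.4]
contact_force: [-2.5, 0.6, -1.3]
gripper_width: 0.0214
```

```bash

python3 -m inch '[{"x":0.0,"y":-0.06,"z":0,"yaw":0},{"x":0,"y":-0.06,"z":0,"yaw":0}]'
python3 -m inch '[{"x":0.0,"y":-0.06,"z":-0.01,"yaw":0},{"x":0,"y":-0.06,"z":0,"yaw":0}]'
python3 -m inch '[{"x":0.0,"y":-0.06,"z":-0.01,"yaw":0},{"x":0,"y":-0.05,"z":0,"yaw":0}]'

```

```text
time_s: 9.73
tcp_pos: [0.5214, 0.0981, 0.1677]
eef_rot: [-179.8, 0.7, -86.5]
contact_force: [-3.2, 1.1, -1.1]
gripper_width: 0.0217
time_s: 9.9
tcp_pos: [0.5242, 0.0981, 0.1676]
eef_rot: [-179.9, 0.7, -86.5]
contact_force: [-2.5, 0.1, -1.0]
gripper_width: 0.0217
time_s: 10.07
tcp_pos: [0.5268, 0.0981, 0.1675]
eef_rot: [-180.0, 0.7, -86.5]
contact_force: [-4.3, 0.7, -1.6]
gripper_width: 0.0218
```

```bash

cat > w.py <<'E'
import numpy as np
from scipy.optimize import brentq
# gap(th): rear (side=-1) / front (+1) extreme x of tooth at angle th (deg, + toward +x) over heights>=h (mm, from axle)
def edge(th,h,side):
    a=np.radians(th);rr=np.linspace(20,30,201);s=side*(2+(30-rr)*.125)
    x=rr*np.sin(a)+s*np.cos(a);z=rr*np.cos(a)-s*np.sin(a)
    m=z>=h
    return (x[m].min() if side<0 else x[m].max()) if m.any() else np.nan
def ang(xb,h,side):
    """tooth angle when blade centre xb touches its rear (side -1, pushing +x) or front (side +1, pushing -x)"""
    f=lambda t:edge(t,h,side)-(xb-side*1.5*-1*-1 if 0 else xb-side*-1.5*-1*-1*1 if 0 else xb+(1.5 if side<0 else -1.5))
    t=np.linspace(-35,35,1401);v=np.array([f(q) for q in t]);i=np.nanargmin(abs(v));return t[i]
E
python3 - <<'E'
from w import *
for xb in(-1,10.3): print(xb,[ (h,round(ang(xb,h,-1),1)) for h in(23.5,24,24.5)])
th=ang(10.3,24,-1)
for k in(0,-30,-60): print(k,th+k,"rear",edge(th+k,24,-1),"front",edge(th+k,24,1))
for x in(-12,-10,-8,-6,-4,0,4,8,12): print(x,"push+ ang",ang(x,24,-1).round(1),"push- ang",ang(x,24,1).round(1))
E
```

```text
-1 [(23.5, np.float64(8.2)), (24, np.float64(7.8)), (24.5, np.float64(7.5))]
10.3 [(23.5, np.float64(32.0)), (24, np.float64(31.4)), (24.5, np.float64(30.7))]
0 31.35000000000001 rear 11.799425859811471 front 17.31594737663302
-30 1.3500000000000085 rear -2.1912285805233975 front 3.3045304852117843
-60 -28.64999999999999 rear -16.138865615114614 front -10.271992107356795
-12 push+ ang -16.6 push- ang -34.2
-10 push+ ang -12.6 push- ang -30.8
-8 push+ ang -8.6 push- ang -27.2
-6 push+ ang -4.2 push- ang -23.3
-4 push+ ang 0.6 push- ang -19.2
0 push+ ang 10.2 push- ang -10.1
4 push+ ang 19.2 push- ang -0.6
8 push+ ang 27.2 push- ang 8.7
12 push+ ang 34.2 push- ang 16.7
```

```bash

python3 -m inch '[{"x":0.02,"y":0.08,"z":-0.1,"yaw":0},{"x":0,"y":0,"z":-0.25,"yaw":0},{"x":0,"y":0,"z":-0.2,"yaw":0},{"x":0,"y":0.2,"z":0,"yaw":0},{"x":0,"y":0.2,"z":0,"yaw":0}]'
python3 -m inch '[{"x":0,"y":0.1,"z":0,"yaw":0},{"x":0,"y":0,"z":0,"yaw":0}]'
python3 -c "
from h import *
go(.5103,.0975,.168,-86.3)"

```

```text
time_s: 10.48
tcp_pos: [0.5183, 0.0977, 0.1841]
eef_rot: [-179.6, 0.8, -86.5]
contact_force: [-0.2, 0.3, -2.3]
gripper_width: 0.0219
time_s: 10.65
tcp_pos: [0.5148, 0.0973, 0.1849]
eef_rot: [-179.5, 0.8, -86.4]
contact_force: [-0.6, -0.5, -1.7]
gripper_width: 0.0219
t 10.65 pos [0.5148 0.0973 0.1849] rot [-179.48    0.78  -86.45] F [-0.6 -0.5 -1.7] w 0.0219 | units x,y,z [-0.02   0.179  0.675] yaw -0.037
```

```bash

python3 -m inch '[{"x":-0.01,"y":0.13,"z":0.05,"yaw":0},{"x":0,"y":0.05,"z":0.1,"yaw":0},{"x":0,"y":0,"z":0.12,"yaw":0},{"x":0,"y":0,"z":0.06,"yaw":0}]'
python3 -m inch '[{"x":0,"y":0,"z":0.1,"yaw":0},{"x":0,"y":0,"z":0.08,"yaw":0},{"x":0,"y":0,"z":0,"yaw":0}]'
python3 -c "
from h import *
go(.5103,.0975,.168,-86.3)"

```

```text
time_s: 10.98
tcp_pos: [0.5096, 0.0973, 0.1764]
eef_rot: [-179.4, 0.8, -86.4]
contact_force: [-0.1, -0.0, -1.2]
gripper_width: 0.0216
time_s: 11.23
tcp_pos: [0.5093, 0.0972, 0.1704]
eef_rot: [-179.5, 0.8, -86.4]
contact_force: [-0.3, 0.1, -1.5]
gripper_width: 0.0217
t 11.23 pos [0.5093 0.0972 0.1704] rot [-179.5     0.76  -86.42] F [-0.3  0.1 -1.5] w 0.0217 | units x,y,z [-0.009 -0.04   0.095] yaw -0.03
```

```bash

python3 -m inch '[{"x":0,"y":-0.04,"z":0.07,"yaw":0},{"x":0,"y":-0.06,"z":0.02,"yaw":0},{"x":0,"y":-0.06,"z":0,"yaw":0}]'
python3 -m inch '[{"x":0,"y":-0.06,"z":0,"yaw":0},{"x":0,"y":-0.06,"z":0,"yaw":0}]'
python3 -m inch '[{"x":0,"y":-0.06,"z":0,"yaw":0},{"x":0,"y":-0.06,"z":0,"yaw":0}]'
python3 -m inch '[{"x":0,"y":-0.06,"z":0,"yaw":0},{"x":0,"y":-0.06,"z":0,"yaw":0}]'
python3 -m inch '[{"x":0,"y":-0.06,"z":-0.01,"yaw":0},{"x":0,"y":-0.06,"z":0,"yaw":0}]'

```

```text
time_s: 11.48
tcp_pos: [0.5131, 0.0973, 0.1674]
eef_rot: [-179.6, 0.7, -86.4]
contact_force: [-2.7, 0.3, 0.4]
gripper_width: 0.0215
time_s: 11.65
tcp_pos: [0.5151, 0.0973, 0.1669]
eef_rot: [-179.8, 0.7, -86.4]
contact_force: [-2.8, 1.4, -0.1]
gripper_width: 0.0213
time_s: 11.82
tcp_pos: [0.5178, 0.0975, 0.1669]
eef_rot: [-179.8, 0.7, -86.5]
contact_force: [-3.1, 0.9, 0.7]
gripper_width: 0.0218
time_s: 11.98
tcp_pos: [0.5207, 0.0977, 0.1669]
eef_rot: [-179.9, 0.7, -86.5]
contact_force: [-3.5, -0.3, -0.7]
gripper_width: 0.0218
time_s: 12.15
tcp_pos: [0.5234, 0.0978, 0.1667]
eef_rot: [-179.9, 0.7, -86.5]
contact_force: [-3.6, 1.2, -1.6]
gripper_width: 0.0217
```

```bash

python3 -m inch '[{"x":0,"y":-0.06,"z":-0.02,"yaw":0},{"x":0,"y":-0.06,"z":-0.02,"yaw":0}]'
python3 -m inch '[{"x":0.02,"y":0.08,"z":-0.1,"yaw":0},{"x":0,"y":0,"z":-0.2,"yaw":0},{"x":0,"y":0,"z":-0.2,"yaw":0},{"x":0,"y":0.2,"z":0,"yaw":0},{"x":0,"y":0.2,"z":0,"yaw":0}]'
python3 -m inch '[{"x":0,"y":0.2,"z":0,"yaw":0},{"x":0,"y":0.05,"z":0,"yaw":0},{"x":0,"y":0,"z":0,"yaw":0}]'
python3 -c "
from h import *
from w import *
go(.5103,.0975,.169,-86.3)
print(ang(9.9,23,-1))"

```

```text
time_s: 12.32
tcp_pos: [0.5262, 0.098, 0.1672]
eef_rot: [180.0, 0.7, -86.5]
contact_force: [-3.6, 0.6, -0.6]
gripper_width: 0.0216
time_s: 12.73
tcp_pos: [0.5183, 0.0975, 0.1825]
eef_rot: [-179.6, 0.8, -86.5]
contact_force: [-0.0, 0.3, -2.2]
gripper_width: 0.0217
time_s: 12.98
tcp_pos: [0.5105, 0.0966, 0.1835]
eef_rot: [-179.5, 0.8, -86.4]
contact_force: [0.8, 0.1, -1.7]
gripper_width: 0.0214
t 12.98 pos [0.5105 0.0966 0.1835] rot [-179.47    0.77  -86.44] F [ 0.8  0.1 -1.7] w 0.0214 | units x,y,z [-0.037  0.005  0.578] yaw -0.036
32.05
```

```bash

python3 -m inch '[{"x":-0.03,"y":0,"z":0.15,"yaw":0},{"x":0,"y":0,"z":0.12,"yaw":0},{"x":0,"y":0,"z":0.12,"yaw":0},{"x":0,"y":0,"z":0.1,"yaw":0},{"x":0,"y":0,"z":0.0,"yaw":0}]'
python3 -m inch '[{"x":0,"y":0,"z":0.08,"yaw":0},{"x":0,"y":-0.04,"z":0.02,"yaw":0},{"x":0,"y":-0.06,"z":0,"yaw":0}]'
python3 -m inch '[{"x":0,"y":-0.06,"z":0,"yaw":0},{"x":0,"y":-0.06,"z":0,"yaw":0}]'
python3 -m inch '[{"x":0,"y":-0.06,"z":0,"yaw":0}]'
python3 -m inch '[{"x":0,"y":-0.06,"z":0,"yaw":0}]'

```

```text
time_s: 13.4
tcp_pos: [0.5102, 0.0975, 0.1697]
eef_rot: [-179.5, 0.8, -86.4]
contact_force: [-0.1, -0.0, -0.4]
gripper_width: 0.0219
time_s: 13.65
tcp_pos: [0.5124, 0.0975, 0.1662]
eef_rot: [-179.6, 0.7, -86.4]
contact_force: [-2.3, -0.4, -0.6]
gripper_width: 0.0216
time_s: 13.82
tcp_pos: [0.5143, 0.0974, 0.1657]
eef_rot: [-179.8, 0.7, -86.5]
contact_force: [-3.5, 1.4, 1.7]
gripper_width: 0.0216
time_s: 13.9
tcp_pos: [0.5155, 0.0974, 0.1657]
eef_rot: [-179.8, 0.7, -86.5]
contact_force: [-3.7, 0.9, 1.3]
gripper_width: 0.0217
time_s: 13.98
tcp_pos: [0.5169, 0.0975, 0.1657]
eef_rot: [-179.8, 0.7, -86.5]
contact_force: [-2.7, 0.7, 1.0]
gripper_width: 0.0215
```

```bash

python3 -m inch '[{"x":0,"y":-0.04,"z":-0.07,"yaw":0}]'
python3 -m inch '[{"x":0,"y":-0.06,"z":-0.02,"yaw":0}]'
python3 -m inch '[{"x":0,"y":-0.06,"z":-0.01,"yaw":0}]'
python3 -m inch '[{"x":0,"y":-0.06,"z":-0.01,"yaw":0}]'

```

```text
time_s: 14.07
tcp_pos: [0.5176, 0.0975, 0.167]
eef_rot: [-179.9, 0.7, -86.5]
contact_force: [-3.6, 0.9, -3.5]
gripper_width: 0.0217
time_s: 14.15
tcp_pos: [0.5188, 0.0976, 0.1675]
eef_rot: [-179.9, 0.7, -86.5]
contact_force: [-3.4, 1.9, -1.8]
gripper_width: 0.0218
time_s: 14.23
tcp_pos: [0.5201, 0.0977, 0.1675]
eef_rot: [-180.0, 0.7, -86.5]
contact_force: [-3.3, -0.1, -1.9]
gripper_width: 0.0217
time_s: 14.32
tcp_pos: [0.5215, 0.0977, 0.1677]
eef_rot: [180.0, 0.7, -86.5]
contact_force: [-3.9, 0.9, -1.3]
gripper_width: 0.0213
```

```bash

python3 -m inch '[{"x":0,"y":-0.06,"z":0,"yaw":0}]'
python3 -m inch '[{"x":0,"y":-0.06,"z":0,"yaw":0}]'
python3 -m inch '[{"x":0,"y":-0.06,"z":0,"yaw":0}]'
python3 -c "
from w import *
for x in(9,9.5,10): print(ang(x,23.7,-1))"

```

```text
time_s: 14.4
tcp_pos: [0.523, 0.0978, 0.1676]
eef_rot: [180.0, 0.7, -86.5]
contact_force: [-3.1, 0.8, -1.1]
gripper_width: 0.0217
time_s: 14.48
tcp_pos: [0.5242, 0.0978, 0.1674]
eef_rot: [179.9, 0.7, -86.5]
contact_force: [-7.7, 1.3, -0.1]
gripper_width: 0.0216
time_s: 14.57
tcp_pos: [0.5246, 0.0977, 0.167]
eef_rot: [179.8, 0.7, -86.5]
contact_force: [-8.3, 3.5, 1.8]
gripper_width: 0.0214
29.450000000000003
30.35000000000001
31.25
```

```bash

python3 -m inch '[{"x":0,"y":-0.05,"z":-0.03,"yaw":0}]'
python3 -m inch '[{"x":0,"y":-0.05,"z":-0.02,"yaw":0}]'

```

```text
time_s: 14.65
tcp_pos: [0.5246, 0.0977, 0.1671]
eef_rot: [179.6, 0.7, -86.6]
contact_force: [-7.3, 2.3, -1.7]
gripper_width: 0.0218
time_s: 14.73
tcp_pos: [0.5248, 0.0977, 0.1671]
eef_rot: [179.5, 0.7, -86.6]
contact_force: [-6.6, 2.4, -1.0]
gripper_width: 0.0218
```

```bash

cat >> h.py <<'E'
from scipy.spatial.transform import Rotation as Ro
def tip():
    """blade tip in slot axes (mm), spoon taken upright at grasp attitude"""
    s=r.get_state();q=lambda e:Ro.from_euler("xyz",e,degrees=True)
    g=q([-179.53,.42,-84.72]).inv().apply([0,0,-.0671])
    t=s["tcp_pos"]+q(s["eef_rot"]).apply(g)
    d=Ro.from_euler("z",-3.7,degrees=True).apply(t-[.5165,.0975,.115])*1e3
    print("t",round(s["time_s"],2),"tip",d.round(2),"F",s["contact_force"].round(1),"rot",s["eef_rot"].round(2));return d
E
python3 -c "
from h import *
from w import *
d=tip();a=ang(d[0],38+d[2],-1);print('bear',a,'front contact of T-1 at',[x for x in np.arange(-2,6,.5) if abs(ang(x,23.7,1)-(a-30))<1])"
python3 -m inch '[{"x":0,"y":0.1,"z":-0.03,"yaw":0},{"x":0,"y":0.06,"z":-0.01,"yaw":0}]'
python3 -c "
from h import *
tip()"
python3 -m inch '[{"x":0,"y":0.06,"z":0,"yaw":0},{"x":0,"y":0.06,"z":0,"yaw":0}]'
python3 -c "
from h import *
tip()"

```

```text
t 14.73 tip [  7.07  -0.03 -14.96] F [-6.6  2.4 -1. ] rot [179.46   0.66 -86.57]
bear 26.650000000000006 front contact of T-1 at [np.float64(3.0)]
time_s: 14.9
tcp_pos: [0.5225, 0.0981, 0.1686]
eef_rot: [179.6, 0.7, -86.6]
contact_force: [0.4, 0.7, -1.0]
gripper_width: 0.0219
t 14.9 tip [  5.07   0.49 -13.5 ] F [ 0.4  0.7 -1. ] rot [179.63   0.69 -86.56]
time_s: 15.07
tcp_pos: [0.5213, 0.098, 0.1696]
eef_rot: [179.9, 0.7, -86.5]
contact_force: [-1.0, 0.3, -0.7]
gripper_width: 0.0216
t 15.07 tip [  4.06   0.53 -12.51] F [-1.   0.3 -0.7] rot [179.85   0.7  -86.52]
```

```bash

python3 -m inch '[{"x":0.02,"y":0.08,"z":0.04,"yaw":0},{"x":0,"y":0.08,"z":0.02,"yaw":0}]'
python3 -c "
from h import *
tip()"
python3 -m inch '[{"x":0,"y":0.06,"z":0.02,"yaw":0},{"x":0,"y":0.06,"z":0,"yaw":0}]'
python3 -c "
from h import *
tip()"
python3 -m inch '[{"x":0,"y":0.06,"z":0.0,"yaw":0},{"x":0,"y":0.06,"z":0,"yaw":0}]'
python3 -c "
from h import *
tip()"

```

```text
time_s: 15.23
tcp_pos: [0.5184, 0.0976, 0.1689]
eef_rot: [-180.0, 0.7, -86.5]
contact_force: [-0.8, 0.3, -0.0]
gripper_width: 0.0214
t 15.23 tip [  1.41   0.36 -13.2 ] F [-0.8  0.3 -0. ] rot [-179.96    0.75  -86.51]
time_s: 15.4
tcp_pos: [0.5166, 0.0977, 0.1691]
eef_rot: [-179.8, 0.8, -86.5]
contact_force: [2.1, -0.2, -1.4]
gripper_width: 0.0213
t 15.4 tip [ -0.19   0.59 -12.99] F [ 2.1 -0.2 -1.4] rot [-179.76    0.77  -86.48]
time_s: 15.57
tcp_pos: [0.5144, 0.0977, 0.1697]
eef_rot: [-179.6, 0.8, -86.5]
contact_force: [3.0, 0.5, -1.5]
gripper_width: 0.0214
t 15.57 tip [ -2.15   0.72 -12.44] F [ 3.   0.5 -1.5] rot [-179.61    0.79  -86.46]
```

```bash

python3 -m inch '[{"x":0.02,"y":0.07,"z":0.03,"yaw":0},{"x":0.01,"y":0.07,"z":0.02,"yaw":0}]'
python3 -c "
from h import *
tip()"
python3 -m inch '[{"x":0,"y":0.06,"z":0.0,"yaw":0}]'
python3 -c "
from h import *
from w import *
d=tip();a=ang(d[0],38+d[2],1)+30;print('T at',a,'front',edge(a,23.5,1)+1.5,'next rear',edge(a+30,23.5,-1)-1.5)"

```

```text
time_s: 15.73
tcp_pos: [0.5116, 0.0972, 0.1689]
eef_rot: [-179.5, 0.8, -86.4]
contact_force: [1.9, 0.8, -0.8]
gripper_width: 0.0217
t 15.73 tip [ -4.85   0.52 -13.2 ] F [ 1.9  0.8 -0.8] rot [-179.49    0.84  -86.44]
time_s: 15.82
tcp_pos: [0.5101, 0.0972, 0.1689]
eef_rot: [-179.5, 0.9, -86.4]
contact_force: [2.6, -0.6, -1.1]
gripper_width: 0.0216
t 15.82 tip [ -6.32   0.61 -13.18] F [ 2.6 -0.6 -1.1] rot [-179.47    0.85  -86.44]
T at 7.0 front 7.154256212459674 next rear 13.378479635173953
```

```bash

python3 -m inch '[{"x":0.02,"y":-0.06,"z":-0.1,"yaw":0},{"x":0,"y":0,"z":-0.2,"yaw":0},{"x":0,"y":0,"z":-0.2,"yaw":0},{"x":0,"y":-0.2,"z":0,"yaw":0},{"x":0,"y":-0.2,"z":0,"yaw":0}]'
python3 -m inch '[{"x":0,"y":-0.15,"z":0,"yaw":0},{"x":0,"y":0,"z":0,"yaw":0},{"x":0,"y":0,"z":0,"yaw":0}]'
python3 -c "
from h import *
tip()"

```

```text
time_s: 16.23
tcp_pos: [0.5182, 0.097, 0.1816]
eef_rot: [-179.8, 0.9, -86.5]
contact_force: [-0.8, 0.7, -0.7]
gripper_width: 0.0216
time_s: 16.48
tcp_pos: [0.5238, 0.0967, 0.1817]
eef_rot: [-179.8, 0.8, -86.5]
contact_force: [-1.2, 0.7, 0.6]
gripper_width: 0.0215
t 16.48 tip [ 6.89 -0.82 -0.35] F [-1.2  0.7  0.6] rot [-179.83    0.79  -86.47]
```

```bash

python3 -m inch '[{"x":-0.03,"y":-0.12,"z":0,"yaw":0},{"x":0,"y":0,"z":0.1,"yaw":0},{"x":0,"y":0,"z":0.1,"yaw":0},{"x":0,"y":0,"z":0,"yaw":0}]'
python3 -c "
from h import *
tip()"
python3 -m inch '[{"x":0,"y":0,"z":0.1,"yaw":0},{"x":0,"y":0,"z":0.0,"yaw":0}]'
python3 -c "
from h import *
tip()"

```

```text
time_s: 16.82
tcp_pos: [0.5275, 0.0979, 0.1762]
eef_rot: [-179.8, 0.8, -86.5]
contact_force: [0.1, 0.8, -1.2]
gripper_width: 0.0215
t 16.82 tip [10.63  0.19 -5.87] F [ 0.1  0.8 -1.2] rot [-179.81    0.81  -86.5 ]
time_s: 16.98
tcp_pos: [0.5271, 0.098, 0.173]
eef_rot: [-179.8, 0.8, -86.5]
contact_force: [0.7, 0.3, -2.4]
gripper_width: 0.0217
t 16.98 tip [10.25  0.23 -9.14] F [ 0.7  0.3 -2.4] rot [-179.85    0.8   -86.5 ]
```

```bash

python3 -m inch '[{"x":0,"y":0,"z":0.1,"yaw":0},{"x":0,"y":0,"z":0.06,"yaw":0}]'
python3 -c "
from h import *
tip()"
python3 -m inch '[{"x":0,"y":0.06,"z":0.02,"yaw":0},{"x":0,"y":0.06,"z":0.0,"yaw":0}]'
python3 -c "
from h import *
tip()"

```

```text
time_s: 17.15
tcp_pos: [0.5269, 0.098, 0.1686]
eef_rot: [-179.9, 0.8, -86.5]
contact_force: [-0.2, 1.6, -0.1]
gripper_width: 0.0218
t 17.15 tip [ 10.05   0.28 -13.52] F [-0.2  1.6 -0.1] rot [-179.86    0.8   -86.49]
time_s: 17.32
tcp_pos: [0.5241, 0.0979, 0.1676]
eef_rot: [-179.8, 0.8, -86.5]
contact_force: [1.9, -0.4, -0.1]
gripper_width: 0.0217
t 17.32 tip [  7.22   0.35 -14.53] F [ 1.9 -0.4 -0.1] rot [-179.85    0.79  -86.49]
```

```bash

python3 -m inch '[{"x":0,"y":0.06,"z":-0.05,"yaw":0},{"x":0,"y":0.06,"z":-0.01,"yaw":0}]'
python3 -c "
from h import *
tip()"
python3 -m inch '[{"x":0.01,"y":0.06,"z":0,"yaw":0}]'
python3 -c "
from h import *
tip()"

```

```text
time_s: 17.48
tcp_pos: [0.5217, 0.0978, 0.1693]
eef_rot: [-179.7, 0.8, -86.5]
contact_force: [2.7, 1.3, -2.0]
gripper_width: 0.0215
t 17.48 tip [  5.01   0.45 -12.75] F [ 2.7  1.3 -2. ] rot [-179.74    0.8   -86.48]
time_s: 17.57
tcp_pos: [0.5206, 0.0976, 0.1697]
eef_rot: [-179.7, 0.8, -86.5]
contact_force: [3.0, 1.7, -2.5]
gripper_width: 0.0217
t 17.57 tip [  3.9    0.32 -12.43] F [ 3.   1.7 -2.5] rot [-179.68    0.81  -86.47]
```

```bash

python3 -m inch '[{"x":0.01,"y":0.06,"z":0.02,"yaw":0},{"x":0,"y":0.05,"z":0.01,"yaw":0}]'
python3 -c "
from h import *
from w import *
d=tip();print(ang(d[0],38+d[2],1),ang(0.8,25,1))"

```

```text
time_s: 17.73
tcp_pos: [0.5185, 0.0975, 0.1696]
eef_rot: [-179.5, 0.9, -86.5]
contact_force: [2.9, 0.3, -1.6]
gripper_width: 0.0215
t 17.73 tip [  2.02   0.42 -12.48] F [ 2.9  0.3 -1.6] rot [-179.53    0.86  -86.45]
-4.599999999999998 -7.649999999999999
```

```bash

python3 -m inch '[{"x":0.01,"y":0.04,"z":0,"yaw":0}]'
python3 -c "
from h import *
tip()"
python3 -m inch '[{"x":0,"y":-0.08,"z":-0.02,"yaw":0},{"x":0,"y":-0.04,"z":-0.1,"yaw":0}]'
python3 -c "
from h import *
tip()"

```

```text
time_s: 17.82
tcp_pos: [0.5176, 0.0973, 0.1698]
eef_rot: [-179.5, 0.9, -86.4]
contact_force: [3.9, 0.7, -2.2]
gripper_width: 0.0216
t 17.82 tip [  1.17   0.28 -12.28] F [ 3.9  0.7 -2.2] rot [-179.5     0.87  -86.45]
time_s: 17.98
tcp_pos: [0.5187, 0.0972, 0.1721]
eef_rot: [-179.7, 0.9, -86.5]
contact_force: [0.3, 2.0, -2.4]
gripper_width: 0.0216
t 17.98 tip [ 2.01  0.06 -9.98] F [ 0.3  2.  -2.4] rot [-179.69    0.87  -86.47]
```

```bash

python3 -m inch '[{"x":0,"y":0,"z":-0.3,"yaw":0},{"x":0,"y":0,"z":-0.4,"yaw":0},{"x":0,"y":0,"z":-0.7,"yaw":0},{"x":0,"y":0,"z":-0.7,"yaw":0},{"x":0.4,"y":0,"z":-0.4,"yaw":0}]'
python3 -m inch '[{"x":0.8,"y":0,"z":-0.1,"yaw":0},{"x":0.8,"y":0,"z":0,"yaw":0},{"x":0.8,"y":0,"z":0,"yaw":0},{"x":0.8,"y":0,"z":0,"yaw":0},{"x":0.8,"y":0,"z":0,"yaw":0}]'
python3 -m inch '[{"x":0.8,"y":0,"z":0,"yaw":-0.1},{"x":0.8,"y":0,"z":0,"yaw":-0.1},{"x":0.8,"y":0,"z":0,"yaw":-0.1},{"x":0.8,"y":0,"z":0,"yaw":-0.1},{"x":0.8,"y":0,"z":0,"yaw":0}]'
python3 -c "
from h import *
go(.5216,-.2503,.2,-84.72)"

```

```text
time_s: 18.4
tcp_pos: [0.5162, 0.0848, 0.2368]
eef_rot: [179.8, 0.6, -86.5]
contact_force: [0.3, 0.2, -1.3]
gripper_width: 0.0214
time_s: 18.82
tcp_pos: [0.5234, -0.0184, 0.2478]
eef_rot: [-179.9, 0.5, -86.2]
contact_force: [-0.1, 0.2, -2.0]
gripper_width: 0.0212
time_s: 19.23
tcp_pos: [0.5296, -0.1253, 0.253]
eef_rot: [-179.9, 0.4, -84.5]
contact_force: [0.3, 0.5, -0.6]
gripper_width: 0.0216
t 19.23 pos [ 0.5296 -0.1253  0.253 ] rot [-179.86    0.36  -84.47] F [ 0.3  0.5 -0.6] w 0.0216 | units x,y,z [4.946 0.801 2.119] yaw 0.064
```

```bash

python3 -m inch '[{"x":0.8,"y":0.15,"z":0.1,"yaw":0.06},{"x":0.8,"y":0.15,"z":0.1,"yaw":0},{"x":0.8,"y":0.1,"z":0.1,"yaw":0},{"x":0.8,"y":0.1,"z":0.1,"yaw":0},{"x":0.6,"y":0.1,"z":0.1,"yaw":0}]'
python3 -m inch '[{"x":0.2,"y":0.1,"z":0.3,"yaw":0},{"x":0,"y":0,"z":0.3,"yaw":0},{"x":0,"y":0,"z":0.2,"yaw":0},{"x":0,"y":0,"z":0,"yaw":0}]'
python3 -c "
from h import *
go(.5216,-.2503,.14,-84.72)"

```

```text
time_s: 19.65
tcp_pos: [0.5215, -0.2288, 0.2455]
eef_rot: [-179.9, 0.2, -84.8]
contact_force: [-0.2, 0.4, -0.5]
gripper_width: 0.0216
time_s: 19.98
tcp_pos: [0.5174, -0.2372, 0.2254]
eef_rot: [180.0, 0.1, -85.0]
contact_force: [-0.8, 0.5, -1.4]
gripper_width: 0.0212
t 19.98 pos [ 0.5174 -0.2372  0.2254] rot [ 1.7997e+02  1.4000e-01 -8.5010e+01] F [-0.8  0.5 -1.4] w 0.0212 | units x,y,z [ 0.537 -0.123  3.417] yaw -0.073
```

```bash

cat >> h.py <<'E'
def htip():
    s=r.get_state();q=lambda e:Ro.from_euler("xyz",e,degrees=True)
    g=q([-179.53,.42,-84.72]).inv().apply([0,0,-.0671])
    t=s["tcp_pos"]+q(s["eef_rot"]).apply(g);d=(np.array([.5216,-.2503,.056])-t)
    c=np.radians(s["eef_rot"][2]);u=np.array([d@[np.cos(c),np.sin(c),0],d@[np.sin(c),-np.cos(c),0],-d[2]])/.025
    print("t",round(s["time_s"],2),"to hole mouth mm",(d*1e3).round(1),"units",u.round(3),"F",s["contact_force"].round(1),"rot",s["eef_rot"].round(2))
E
python3 -m inch '[{"x":0.3,"y":-0.08,"z":0.4,"yaw":-0.07},{"x":0.2,"y":-0.03,"z":0.5,"yaw":0},{"x":0,"y":0,"z":0.6,"yaw":0},{"x":0,"y":0,"z":0.6,"yaw":0},{"x":0,"y":0,"z":0.4,"yaw":0}]'
python3 -m inch '[{"x":0,"y":0,"z":0.1,"yaw":0},{"x":0,"y":0,"z":0,"yaw":0}]'
python3 -c "
from h import *
htip()"

```

```text
time_s: 20.4
tcp_pos: [0.5245, -0.2481, 0.1621]
eef_rot: [-179.7, 0.0, -84.3]
contact_force: [-1.0, -0.4, -2.1]
gripper_width: 0.0216
time_s: 20.57
tcp_pos: [0.5234, -0.2472, 0.1564]
eef_rot: [-180.0, 0.1, -84.2]
contact_force: [0.1, -0.0, -0.6]
gripper_width: 0.0216
t 20.57 to hole mouth mm [ -1.4  -2.7 -33.3] units [0.1   0.065 1.332] F [ 0.1 -0.  -0.6] rot [-1.7998e+02  1.0000e-01 -8.4240e+01]
```

```bash

python3 -m inch '[{"x":0.08,"y":0.04,"z":0.4,"yaw":0.1},{"x":0.03,"y":0,"z":0.4,"yaw":0},{"x":0,"y":0,"z":0.2,"yaw":0},{"x":0,"y":0,"z":0,"yaw":0}]'
python3 -c "
from h import *
htip()
p,d=r.capture('top');cv2.imwrite('pics/top3.png',p[:,:,::-1])
q,d=r.capture('side');cv2.imwrite('pics/side3.png',q[:,:,::-1])
cv2.imwrite('pics/crop3.png',cv2.resize(q[195:275,300:400,::-1],(750,600),interpolation=2))
print(proj('side',[[.5216,-.2503,.056]]))"

```

```text
time_s: 20.9
tcp_pos: [0.524, -0.2502, 0.1305]
eef_rot: [-179.8, 0.0, -84.6]
contact_force: [0.0, 0.5, -1.1]
gripper_width: 0.0218
t 20.9 to hole mouth mm [-2.1  0.3 -7.4] units [-0.022  0.081  0.297] F [ 0.   0.5 -1.1] rot [-1.7985e+02  5.0000e-02 -8.4590e+01]
[[347.14100078 239.93990283]]
```

View pics/crop3.png

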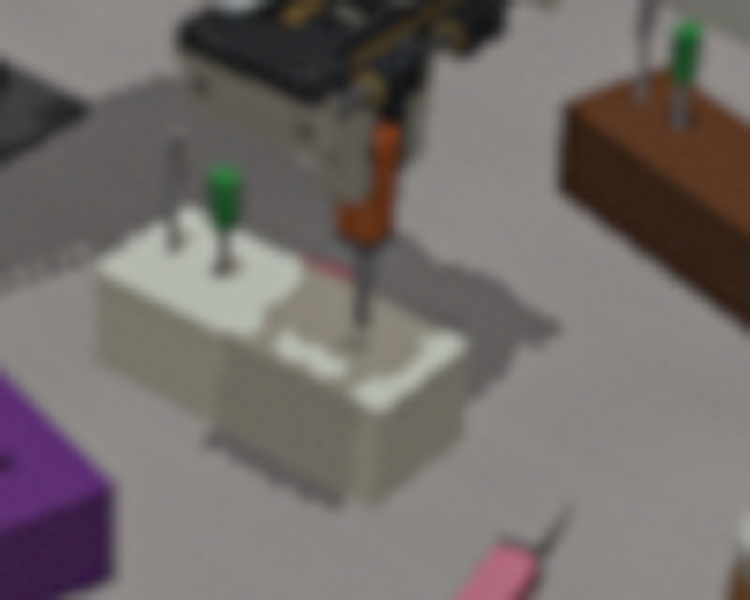

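The side crop shows the blade tip at (362,325), just above the dark hole mouth at about (358,340). That agrees with the recorded grasp point to within 1 px. I'll correct 2 mm along −x and lower by feel.

```bash

python3 -m inch '[{"x":-0.02,"y":0.07,"z":0,"yaw":0.03},{"x":0,"y":0.02,"z":0.1,"yaw":0},{"x":0,"y":0,"z":0.1,"yaw":0}]'
python3 -c "
from h import *
htip()"
python3 -m inch '[{"x":0,"y":0,"z":0.15,"yaw":0},{"x":0,"y":0,"z":0.15,"yaw":0},{"x":0,"y":0,"z":0,"yaw":0}]'
python3 -c "
from h import *
htip()"

```

```text
time_s: 21.25
tcp_pos: [0.5231, -0.2503, 0.128]
eef_rot: [-179.6, -0.0, -84.7]
contact_force: [0.7, -1.6, -1.4]
gripper_width: 0.0219
t 21.25 to hole mouth mm [-1.4  0.6 -4.9] units [-0.029  0.055  0.195] F [ 0.7 -1.6 -1.4] rot [-1.7964e+02 -4.0000e-02 -8.4700e+01]
time_s: 21.5
tcp_pos: [0.5231, -0.2503, 0.1199]
eef_rot: [-179.6, -0.0, -84.7]
contact_force: [-0.4, -0.0, -2.2]
gripper_width: 0.0214
t 21.5 to hole mouth mm [-1.5  0.5  3.2] units [-0.027  0.059 -0.128] F [-0.4 -0.  -2.2] rot [-1.7959e+02 -4.0000e-02 -8.4700e+01]
```

```bash

python3 -m inch '[{"x":-0.03,"y":0.06,"z":0.1,"yaw":0},{"x":0,"y":0,"z":0.25,"yaw":0},{"x":0,"y":0,"z":0.25,"yaw":0},{"x":0,"y":0,"z":0,"yaw":0}]'
python3 -c "
from h import *
htip()"

```

```text
time_s: 21.83
tcp_pos: [0.5215, -0.2496, 0.1033]
eef_rot: [-179.6, -0.0, -84.7]
contact_force: [-1.7, 0.4, -1.4]
gripper_width: 0.0213
t 21.83 to hole mouth mm [ 0.2 -0.2 19.8] units [ 0.007 -0.006 -0.794] F [-1.7  0.4 -1.4] rot [-1.7959e+02 -4.0000e-02 -8.4710e+01]
```

```bash

python3 -m inch '[{"x":0,"y":0,"z":0.2,"yaw":0},{"x":0,"y":0,"z":0.25,"yaw":0},{"x":0,"y":0,"z":0.25,"yaw":0},{"x":0,"y":0,"z":0,"yaw":0}]'
python3 -c "
from h import *
htip()"
python3 -m inch '[{"x":0,"y":0,"z":0.2,"yaw":0},{"x":0,"y":0,"z":0.15,"yaw":0},{"x":0,"y":0,"z":0.05,"yaw":0}]'
python3 -c "
from h import *
htip()"

```

```text
time_s: 22.17
tcp_pos: [0.5214, -0.2496, 0.0833]
eef_rot: [-179.6, -0.0, -84.7]
contact_force: [0.8, 0.0, -0.9]
gripper_width: 0.0214
t 22.17 to hole mouth mm [ 0.3 -0.2 39.8] units [ 0.009 -0.01  -1.59 ] F [ 0.8  0.  -0.9] rot [-1.7964e+02 -3.0000e-02 -8.4700e+01]
time_s: 22.42
tcp_pos: [0.5218, -0.2499, 0.073]
eef_rot: [-179.6, -0.1, -84.7]
contact_force: [-4.0, 3.5, 17.6]
gripper_width: 0.0216
t 22.42 to hole mouth mm [-0.2  0.2 50.1] units [-0.008  0.007 -2.006] F [-4.   3.5 17.6] rot [-1.7963e+02 -7.0000e-02 -8.4670e+01]
```

Collar seated at the same height as at the start. Relax the pressure, then open.

```bash

python3 -m inch '[{"x":0,"y":0,"z":-0.01,"yaw":0},{"x":0,"y":0,"z":0,"yaw":0}]'
python3 -m inch '[{"x":0,"y":0,"z":0,"yaw":0},{"x":0,"y":0,"z":0,"yaw":0},{"x":0,"y":0,"z":0,"yaw":0},{"x":0,"y":0,"z":0,"yaw":0},{"x":0,"y":0,"z":0,"yaw":0}]' 1
python3 -m inch '[{"x":0,"y":0,"z":0,"yaw":0},{"x":0,"y":0,"z":0,"yaw":0},{"x":0,"y":0,"z":0,"yaw":0},{"x":0,"y":0,"z":0,"yaw":0},{"x":0,"y":0,"z":0,"yaw":0}]'
python3 -m inch '[{"x":0,"y":0,"z":-0.2,"yaw":0},{"x":0,"y":0,"z":-0.4,"yaw":0},{"x":0,"y":0,"z":-0.6,"yaw":0},{"x":0,"y":0,"z":-0.8,"yaw":0},{"x":0,"y":0,"z":-0.8,"yaw":0}]'
python3 -m inch '[{"x":0,"y":0,"z":-0.8,"yaw":0},{"x":0.6,"y":0,"z":-0.3,"yaw":0},{"x":0.8,"y":0,"z":0,"yaw":0},{"x":0.8,"y":0,"z":0,"yaw":0},{"x":0.8,"y":0,"z":0,"yaw":0}]'

```

```text
time_s: 22.58
tcp_pos: [0.5221, -0.25, 0.0733]
eef_rot: [-179.6, -0.1, -84.7]
contact_force: [-0.2, -0.4, -0.8]
gripper_width: 0.0216
time_s: 23.0
tcp_pos: [0.5229, -0.2502, 0.0739]
eef_rot: [-179.5, -0.1, -84.6]
contact_force: [-0.8, -0.3, 0.6]
gripper_width: 0.0493
time_s: 23.42
tcp_pos: [0.523, -0.2503, 0.074]
eef_rot: [-179.5, -0.1, -84.6]
contact_force: [-1.3, -0.3, -0.2]
gripper_width: 0.0826
time_s: 23.83
tcp_pos: [0.5194, -0.2496, 0.1443]
eef_rot: [-180.0, 0.0, -84.7]
contact_force: [0.3, -0.1, -0.1]
gripper_width: 0.0876
time_s: 24.25
tcp_pos: [0.5301, -0.3247, 0.1865]
eef_rot: [-179.2, -0.3, -84.3]
contact_force: [0.8, 0.3, 0.5]
gripper_width: 0.0875
```

```bash

python3 -m inch '[{"x":0.6,"y":0,"z":-0.6,"yaw":0},{"x":0.4,"y":0,"z":-0.4,"yaw":0},{"x":0.2,"y":0,"z":0,"yaw":0},{"x":0,"y":0,"z":0,"yaw":0},{"x":0,"y":0,"z":0,"yaw":0}]'
python3 - <<'E'
from h import *
q,_=r.capture('side');p,_=r.capture('top');q=q[:,:,::-1];p=p[:,:,::-1]
cv2.imwrite('pics/side4.png',q);cv2.imwrite('pics/top4.png',p)
for b in blobs(q,(3,140,80),(18,255,255),20,(320,200,375,260)): print(np.round(b[:3],1))
for b in blobs(p,(3,140,80),(18,255,255),10,(370,195,410,225)): print(np.round(b[:3],1))
t=cv2.imread('pics/top0.png')
dif=cv2.absdiff(t,p).max(2)
for nm,(x,y) in dict(dishes=(318,151),jar=(457,213),germ=(180,222)).items(): print(nm,dif[y-14:y+14,x-14:x+14].mean().round(1))
a=cv2.resize(p[130:270,150:490],(800,330),interpolation=2)
b=cv2.resize(q[150:270,225:485],(800,270),interpolation=2)
cv2.imwrite('pics/crop4.png',np.vstack([a,b[:270]]))
E
```

```text
time_s: 24.67
tcp_pos: [0.5323, -0.3593, 0.2163]
eef_rot: [-179.1, -0.4, -84.5]
contact_force: [-0.6, -0.5, -0.0]
gripper_width: 0.0875
[347.5 232.3  68. ]
dishes 2.8
jar 43.5
germ 3.0
```

View pics/crop4.png

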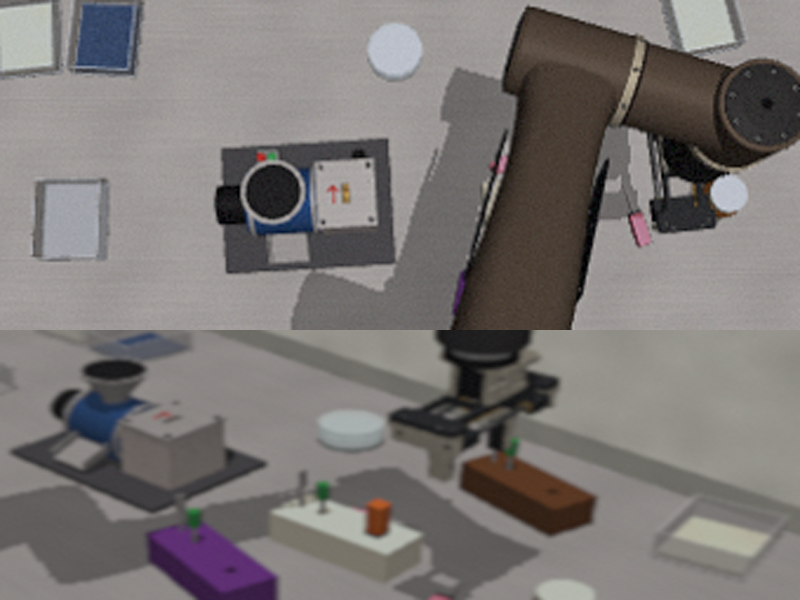

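```bash
python3 - <<'E'
from h import *
for f in("top0","top4"):
    t=cv2.imread(f"pics/{f}.png")
    for roi,nm in(((440,200,475,230),"jar"),((300,135,336,168),"dishes")):
        print(f,nm,[np.round(b[:3],1).tolist() for b in blobs(t,(0,0,185),(179,60,255),30,roi)][:2])
    print(f,"pink",[np.round(b[:3],1).tolist() for b in blobs(t,(150,50,80),(179,255,255),8,(340,150,450,280))])
E
```

```text
top0 jar [[462.2, 209.5, 64.0]]
top0 dishes [[317.4, 150.4, 348.0]]
top0 pink [[389.2, 184.3, 30.5], [418.7, 199.2, 29.5]]
top4 jar [[459.5, 211.6, 153.5]]
top4 dishes [[317.4, 150.4, 348.0]]
top4 pink [[421.5, 227.0, 74.5], [363.0, 199.3, 17.0]]
```

```bash
python3 -c "
from plant import r
print(r.close_job(), r.get_state()['time_s'])"
```

```text
the job is handed in; nothing more can be done
the job is handed in; nothing more can be done
```

I set the shoe clearance by feel and handed the job in at about 25 s, with the spoon back in its hole.

**Tightening:** I pushed the star wheel toward +x in three strokes, with 2.5–4 N resistance. It then stalled at 7–8 N after about 2.7 teeth, which I took as the shoe bearing on the drum. The largest force I read on the huller was about 9 N.

**Backing off:** I turned the wheel back one tooth in two pushes. I stopped the pushed tooth where its neighbour had stood when the shoe bore.

**Last checks:**
- **Spoon:** it sits at the same height as at the start, and at the same place in the side view to within 0.5 px. Seating its collar briefly pressed the block with about 18 N.
- **Dishes and germination box:** they show no change in the pictures.
- **Jar:** it stands at about the same place. Its cap was half in shadow in the first picture, so I couldn't compare it exactly.

**What disagreed:**
- **Wheel angle:** my two readings of it at bearing differed by about 4–5°. The back-off may therefore be out by roughly 0.1–0.15 tooth. I relied on the contact-based reading.
- **Pink look-alikes:** two standing loose near the block were no longer upright in later pictures. I saw one lying down by 2.6 s, before I gripped anything. I read no contact force then, so I believe they toppled on their own, but I can't prove it.

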